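Pin the clarinet rests from the tilt-out bin

TASK

Tilt the red bin fully forward on its pivot and take out every locking pin lying at its back. Push each pin into a rest of its own, from the side with the red ring, through fork and lug until its head sits flush against the fork; when all are in, tilt the empty bin fully back into its housing. Leave the other things on the bench where they are.

Things in the scene. Friction and masses are not known exactly. Their poses are not given: they have to be found in the camera images.
- bin (a joint): tilt of the red bin about its pivot, rad: 0 = upright, fully back in its housing; 0.6 = fully forward (towards the unit's -x side), at its stop. A stiff hinge: it stays wherever it is left; about 6 N at the lip moves it. Starts at 0.
- bin_pivot (a point): middle of the bin's pivot axis, 10 mm above the bench. Axes are those of the fixed grey housing: z up, -x out of its open front (towards the robot), y along the pivot. The housing reaches from 8 to 158 mm behind the pivot (+x) and is 246 mm wide
- hood (a point): middle of the front edge of the housing's hood, on its top, 123 mm above the bench and 60 mm behind the pivot; the hood is 8 mm thick. With the bin fully forward the pins' tips still reach 16 mm under it: draw pins forward before lifting them out. Between the shut bin's front wall and the hood is an open gap of about 55 mm, where fingers can enter from above and draw the front wall forward
- bin_lip (a point): middle of the top edge of the bin's front wall (4 mm thick, 216 mm wide, upright when shut), with a thin bead; 116 mm above the pivot axis and 2 mm behind it (+x) when the bin is shut; axes turn with the bin. The wall stands 37 mm above the front end of the floor inside
- bin_floor (a point): middle of the bin's floor (115 x 208 mm), on it. It slopes down to the back by 0.6 rad when shut and is level, about 72 mm above the bench, when fully forward. On its back part a wooden rack, 8 mm high, has three 15 mm grooves 58 mm apart, front to back, for the pins' shanks, tips to the back; the heads lie free before it.  Side and back walls: 30 mm high
- pin_a: locking pin (absent in some runs): brass head 16 x 16 mm square and 20 mm long, steel shank 12 mm in diameter and 52 mm long, the last 5 mm tapered to 6 mm. Origin on the axis at the head's underside, where the shank begins; x points along the shank to the tip (the head reaches to x = -20 mm). About 60 g
- pin_b: locking pin (absent in some runs): brass head 16 x 16 mm square and 20 mm long, steel shank 12 mm in diameter and 52 mm long, the last 5 mm tapered to 6 mm. Origin on the axis at the head's underside, where the shank begins; x points along the shank to the tip (the head reaches to x = -20 mm). About 60 g
- pin_c: locking pin (absent in some runs): brass head 16 x 16 mm square and 20 mm long, steel shank 12 mm in diameter and 52 mm long, the last 5 mm tapered to 6 mm. Origin on the axis at the head's underside, where the shank begins; x points along the shank to the tip (the head reaches to x = -20 mm). About 60 g
- rest_a: instrument rest A, 3 kg, loose on the bench; origin under its centre, x along its pin hole. Grey foot 100 x 90 x 14 mm; aluminium fork of two cheeks 36 mm wide, 58 mm high; between them a dark lug with a cork saddle (18 mm in x, 56 mm in y, top 70 mm above the bench). A spring plunger in the brass block at the far cheek grips the shank's end: 3 to 8 N seat the pin
- rest_b: instrument rest B, 3 kg, loose on the bench; origin under its centre, x along its pin hole. Grey foot 100 x 90 x 14 mm; aluminium fork of two cheeks 36 mm wide, 58 mm high; between them a dark lug with a cork saddle (18 mm in x, 56 mm in y, top 70 mm above the bench). A spring plunger in the brass block at the far cheek grips the shank's end: 3 to 8 N seat the pin
- rest_c: instrument rest C, 3 kg, loose on the bench; origin under its centre, x along its pin hole. Grey foot 100 x 90 x 14 mm; aluminium fork of two cheeks 36 mm wide, 58 mm high; between them a dark lug with a cork saddle (18 mm in x, 56 mm in y, top 70 mm above the bench). A spring plunger in the brass block at the far cheek grips the shank's end: 3 to 8 N seat the pin
- rest_a_mouth (a point): centre of rest A's entry hole, on the outer face of its near cheek, 20 mm before the rest's centre, 42 mm above the bench, with a red ring and a red strip on the cheek's top; x points into the hole (level), z up. The hole, 13.5 mm wide with a 2 mm chamfer, runs through cheek (10 mm), lug (12) and far cheek (10), 40 mm over all
- rest_b_mouth (a point): centre of rest B's entry hole, on the outer face of its near cheek, 20 mm before the rest's centre, 42 mm above the bench, with a red ring and a red strip on the cheek's top; x points into the hole (level), z up. The hole, 13.5 mm wide with a 2 mm chamfer, runs through cheek (10 mm), lug (12) and far cheek (10), 40 mm over all
- rest_c_mouth (a point): centre of rest C's entry hole, on the outer face of its near cheek, 20 mm before the rest's centre, 42 mm above the bench, with a red ring and a red strip on the cheek's top; x points into the hole (level), z up. The hole, 13.5 mm wide with a 2 mm chamfer, runs through cheek (10 mm), lug (12) and far cheek (10), 40 mm over all
- glue: red glue bottle, 52 mm wide, 130 mm high, origin under its centre; leave it alone
- oil: white oil bottle, 44 mm wide, 100 mm high, origin under its centre; leave it alone
- bell: black clarinet bell standing on its wide end, 76 mm wide, 110 mm high, origin under its centre; leave it alone
- driver: wooden-handled screwdriver, 150 mm long, lying on the bench along its x; leave it alone
- corkblock: cork block 60 x 40 x 25 mm, origin under its centre; leave it alone

How it is judged:
On the way, in this order (a step that is already met when the one before it is completed fails the run):
1. the bin is tilted forward (value of joint bin above 0.5 rad), for 0.2 s.
2. every pin present is seated in a rest (((distance between pin_a and rest_a_mouth below 0.004 m and angle between the x axis of pin_a and the x axis of rest_a_mouth, either way round below 0.1 rad) or (distance between pin_a and rest_b_mouth below 0.004 m and angle between the x axis of pin_a and the x axis of rest_b_mouth, either way round below 0.1 rad) or (distance between pin_a and rest_c_mouth below 0.004 m and angle between the x axis of pin_a and the x axis of rest_c_mouth, either way round below 0.1 rad)) and ((distance between pin_b and rest_a_mouth below 0.004 m and angle between the x axis of pin_b and the x axis of rest_a_mouth, either way round below 0.1 rad) or (distance between pin_b and rest_b_mouth below 0.004 m and angle between the x axis of pin_b and the x axis of rest_b_mouth, either way round below 0.1 rad) or (distance between pin_b and rest_c_mouth below 0.004 m and angle between the x axis of pin_b and the x axis of rest_c_mouth, either way round below 0.1 rad)) and ((distance between pin_c and rest_a_mouth below 0.004 m and angle between the x axis of pin_c and the x axis of rest_a_mouth, either way round below 0.1 rad) or (distance between pin_c and rest_b_mouth below 0.004 m and angle between the x axis of pin_c and the x axis of rest_b_mouth, either way round below 0.1 rad) or (distance between pin_c and rest_c_mouth below 0.004 m and angle between the x axis of pin_c and the x axis of rest_c_mouth, either way round below 0.1 rad))), for 0.2 s.
3. the bin is tilted back (value of joint bin below 0.06 rad), for 0.2 s.
At the end, for the whole second after the job is handed in: Every pin present is in a rest of its own, pushed in from the red-ringed side, its head's underside within 4 mm of the hole's mouth centre and its axis within 0.1 rad of the hole's; the bin is back within 0.06 rad of shut; all at rest (all of step 2 and value of joint bin below 0.06 rad and linear speed of each of pin_a, pin_b, pin_c below 0.02 m/s); the robot touches nothing.
It fails at once if a bottle, the bell, the screwdriver or the cork block is pushed more than 5 cm away (distance of any of glue, oil, bell, driver, corkblock from where it was at the start of the episode above 0.05 m).
It fails at once if a bottle or the bell is knocked over (angle between any of glue, oil, bell's own z axis and vertical above 0.8 rad).
Of pin_a, pin_b, pin_c only 2 to 3 are there at a start; the rules pass over those that are not, and their reading is None.
At some moment in a run one of rest_a, rest_b, rest_c may be knocked a few centimetres aside while the robot is not near it.
Once in a run the grip may slacken for a moment while it holds something.
It also fails if it takes over 210 s, if anything falls off the work surface, if the arm or the gripper's body presses on something with over 40 N, if the wrist force passes 120 N, or if a joint passes its speed limit or range.

ROBOT

A 7-joint arm with a two-finger parallel gripper is mounted at the origin on the work surface. World frame = base frame: x ahead of the robot, y to its left, z up, the work surface at z = 0. Lengths are in m, angles in rad, forces in N, time in s.
With the tool pointing down it reaches from about 0.4 to 0.9 m from the base axis. Payload 5.5 kg.
Tool frame: the origin (TCP) lies at the very end of the fingers, on their centre line; the grasp point (between the pads) lies 19 mm behind it; z points along the fingers, y is the direction in which the jaws open and shut (so a half turn about z gives the same grasp; the last joint's range is limited). The gripper opens to 92 mm and grips with 3 to 60 N. Pads are 19 mm wide; open, the fingers measure 130 mm over their backs; the gripper's body (75 mm by 190 mm) begins 47 mm behind the grasp point.
Start: joints at [1.579, 0.501, -0.427, 1.55, 0.221, 1.138, -0.21], TCP at [0.164, -0.629, 0.227] pointing down, gripper open.
Joint ranges: [-2.88, 2.88], [-0.31, 2.03], [-1.54, 1.56], [0.2, 2.42], [-1.41, 4.55], [0.19, 2.02], [-2.57, 2.57]. Speed limits (rad/s): [2.57, 2.57, 3.14, 3.14, 3.14, 3.14, 3.14].

INTERFACE

Orientations are given as a unit quaternion [w, x, y, z].
In Python, from bench import telemetry, snapshot, workorder gives the robot as it stands.
- The arm moves only by the shell command python3 -m handwheel 'ROWS' [OPENING] [FORCE]. ROWS is JSON, a list of rows, each a list of 2 entries, a list of its own where there are three numbers: the shift along the tool's x, y, z in units of 40 mm (1.0 is 40 mm), then the turn, a rotation vector about the tool's x, y, z in rad. A call has exactly 10 rows; each row shifts and turns the commanded pose from where the row before left it, along the tool's axes as they then stand; what a row does not reach is not made up. A row lasts 1/10 s, in which the tool goes at most 50 mm and 8.59 degrees, less where a joint would pass 70% of its speed; a pose out of reach is approached as far as the arm can. A call is refused whole if a number of a shift passes 1 or a number of a turn 0.15, either way. A call with a gripper value outside its range is refused whole. OPENING is the finger opening in mm, from 0 to 91.8, set as the call begins (- or left out, the last holds). The fingers move at their own pace and stop on an object; FORCE is the grip in N (left out, the last holds). Time passes only in rows, so rows that do not move let the fingers close, or fill a call up. It gives the time, the measured TCP pose, the force and the opening at its end, in the units of the state.
- telemetry.get_obs(): the state, without advancing time (a new reading comes with each control period).
- snapshot(name): name is "scene" or "top" or "wrist"; returns a dict with "image" (480x640x3 uint8, red, green, blue), "depth" (480x640 float32, m along the optical axis (not along the pixel's ray), 0 where there is no reading), "fov_y" (degrees; the focal length in pixels is half the picture's height over the tangent of half this angle, whatever the lens; pixels are square), "cx", "cy" (the principal point, pixels), "camera_from_world" (4x4, takes a point from world to camera coordinates); the wrist camera has in their place "hand_eye" (4x4, takes a point from camera to tool coordinates, whose origin is the TCP and whose axes are the flange's). Camera axes: x right, y up, looking along -z (the intrinsics and any distortion apply to the point x, -y, -z); pixel columns grow to the right and rows downward; lengths in m; the calibration is good to about 2 mm. A picture is of the moment at which its call begins: read the wrist's pose just before it.
- workorder.hand_in(): hands the job in, once; it reports no verdict.
The state is a dict: "time_s": time; "joints": joint angles; "joint_vel": joint speeds; "joint_torque": joint torques, N m; "tool_pos": TCP position; "eef_rot": TCP orientation; "wrist_force": force on the tool from outside, world axes, zero at the start; "wrist_torque": the same for the moment, N m; "width": finger opening in m.
Only numpy, scipy, OpenCV 4.12 (cv2) and the standard library are available. Lean on these libraries where they do the work, as an engineer would, in place of code of your own. Each camera call takes 0.05 s, during which the arm holds its last target. There are 200 camera calls.

## Working session

There is one attempt and no reset: what is moved stays moved. The work goes in short steps, Python scripts to look and compute and a shell command to move; the robot and the scene stay as the last step left them, time stands still between calls to the robot, and variables do not carry over. Pictures are saved under pics/ and viewed, about 12 in all and at most 16, crops included, and the job is handed in when it is done.

```bash
ls; mkdir -p pics
cat > h.py <<'E'
import numpy as np, cv2
from bench import telemetry, snapshot, workorder
from scipy.spatial.transform import Rotation as R
def toolT(o=None):
    o=o or telemetry.get_obs(); q=o['eef_rot']; T=np.eye(4)
    T[:3,:3]=R.from_quat([q[1],q[2],q[3],q[0]]).as_matrix(); T[:3,3]=o['tool_pos']; return T
def take(name,fn=None):
    T=toolT(); s=snapshot(name)
    s['W']=T@s['hand_eye'] if name=='wrist' else np.linalg.inv(s['camera_from_world'])
    s['f']=240/np.tan(np.radians(s['fov_y'])/2)
    if fn: cv2.imwrite('pics/'+fn,s['image'][:,:,::-1])
    return s
def rays(s,u,v):
    d=np.stack([(np.asarray(u,float)-s['cx'])/s['f'],-(np.asarray(v,float)-s['cy'])/s['f'],-np.ones(np.shape(u))],-1)
    return d@s['W'][:3,:3].T
def plane(s,u,v,z):
    d=rays(s,u,v); o=s['W'][:3,3]; return o+d*((z-o[2])/d[...,2])[...,None]
def pts(s):
    v,u=np.mgrid[:480,:640]; return s['W'][:3,3]+rays(s,u,v)*s['depth'][...,None]
E
python3 - <<'E'
from h import *
print(telemetry.get_obs())
for n in('scene','top','wrist'):
    s=take(n,n+'0.png'); print(n,{k:(np.round(v,3).tolist() if k not in('image','depth') else v.shape) for k,v in s.items()})
E
```

```text
pics
{'time_s': 0.0, 'joints': array([ 1.57919541,  0.50185416, -0.42677692,  1.55147857,  0.22081383,
        1.13829612, -0.21030031]), 'joint_vel': array([ 8.59424527e-05,  1.11693319e-03, -8.82997423e-04, -1.28151521e-03,
       -1.78403126e-03,  5.07996320e-04,  9.43450722e-04]), 'joint_torque': array([-5.92810920e-04, -5.66603243e+01, -5.81632733e+00, -2.79116213e+01,
       -6.85556838e-02,  3.07086669e-02,  1.81645678e-04]), 'tool_pos': array([ 0.16359884, -0.62833361,  0.22566125]), 'eef_rot': array([-9.83156728e-04,  9.91891648e-01,  1.27082578e-01, -1.02564815e-04]), 'wrist_force': array([-0.24037699, -0.07604241,  0.13259296]), 'wrist_torque': array([-0.00951589, -0.04918157,  0.04957188]), 'width': 0.09186576325401105}
scene {'image': (480, 640, 3), 'depth': (480, 640), 'fov_y': 56.431, 'cx': 322.351, 'cy': 246.166, 'camera_from_world': [[-0.444, 0.896, -0.01, 0.307], [-0.625, -0.302, 0.72, 0.27], [0.642, 0.326, 0.694, -1.353], [0.0, 0.0, 0.0, 1.0]], 'W': [[-0.444, -0.625, 0.642, 1.174], [0.896, -0.302, 0.326, 0.248], [-0.01, 0.72, 0.694, 0.748], [0.0, 0.0, 0.0, 1.0]], 'f': 447.307}
top {'image': (480, 640, 3), 'depth': (480, 640), 'fov_y': 48.962, 'cx': 314.661, 'cy': 241.0, 'camera_from_world': [[0.023, -1.0, 0.013, -0.068], [0.994, 0.024, 0.104, -0.598], [-0.104, 0.01, 0.995, -1.087], [0.0, 0.0, 0.0, 1.0]], 'W': [[0.023, 0.994, -0.104, 0.483], [-1.0, 0.024, 0.01, -0.042], [0.013, 0.104, 0.995, 1.144], [0.0, 0.0, 0.0, 1.0]], 'f': 527.096}
wrist {'image': (480, 640, 3), 'depth': (480, 640), 'fov_y': 64.823, 'cx': 318.361, 'cy': 240.884, 'hand_eye': [[0.001, 0.963, 0.268, 0.073], [1.0, -0.001, -0.001, 0.001], [-0.0, 0.268, -0.963, -0.158], [0.0, 0.0, 0.0, 1.0]], 'W': [[0.253, 0.932, 0.26, 0.234], [-0.967, 0.244, 0.067, -0.612], [-0.001, -0.268, 0.963, 0.383], [0.0, 0.0, 0.0, 1.0]], 'f': 378.008}
```

View pics/top0.png

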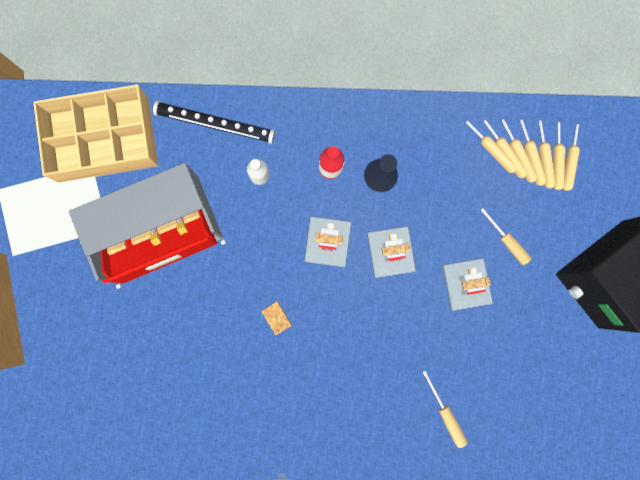

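View pics/scene0.png

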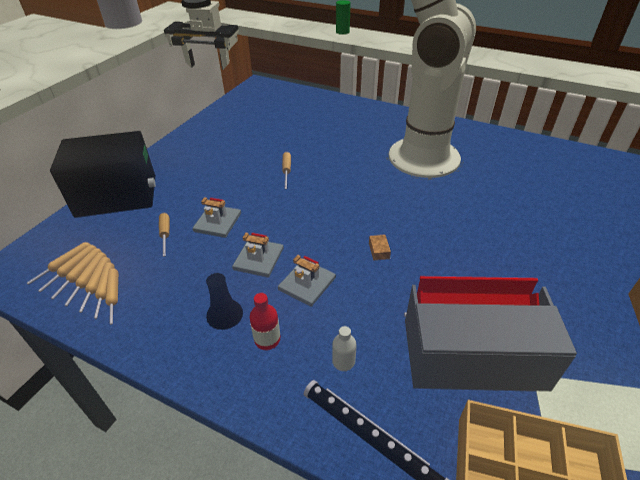

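Top view: housing centred about (150,225), open front toward the lower right, with at least two pins at (155,238) and (182,228). Rests are at (328,242), (391,252) and (470,285), with their red strips on the robot side. Next I zoom in and measure.

Run:
```python
from h import *
s=take('top'); im=s['image']
a=cv2.resize(im[150:310,50:250,::-1],None,fx=4,fy=4,interpolation=cv2.INTER_CUBIC)[:600]
cv2.imwrite('pics/z1.png',a)
hsv=cv2.cvtColor(im,cv2.COLOR_RGB2HSV)
# rests: grey feet
P=pts(s)
for (u,v) in[(328,242),(391,252),(468,285)]:
    w=np.s_[v-40:v+40,u-40:u+40]
    red=((hsv[...,0]<8)|(hsv[...,0]>172))&(hsv[...,1]>150)&(hsv[...,2]>90)
    m=np.zeros(red.shape,bool); m[w]=True
    vv,uu=np.nonzero(red&m)
    r=cv2.minAreaRect(np.stack([uu,vv],1).astype(np.float32))
    foot=(hsv[...,1]<110)&m&(hsv[...,2]>80)
    cs,_=cv2.findContours(foot.astype(np.uint8),cv2.RETR_EXTERNAL,cv2.CHAIN_APPROX_NONE)
    c=max(cs,key=cv2.contourArea); rf=cv2.minAreaRect(c)
    bp=plane(s,*cv2.boxPoints(rf).T,0.014)
    print('red',len(uu),r, 'strip',plane(s,*r[0],.058).round(4))
    print(' foot ctr',bp.mean(0).round(4),'sides',np.linalg.norm(np.diff(bp,axis=0),axis=1).round(4),'angs',[np.degrees(np.arctan2(*(bp[i+1]-bp[i])[1::-1])).round(1) for i in range(3)], 'z',P[vv.astype(int),uu,2].max().round(3))
for uv in[(118,286),(223,242)]: print(plane(s,*map(float,uv),.01).round(4))
```

```text
red 27 ((327.5, 247.0), (15.0, 2.0), -0.0) strip [ 0.5847 -0.0803  0.058 ]
 foot ctr [ 0.6014 -0.0818  0.014 ] sides [0.102  0.0916 0.102 ] angs [np.float64(-6.1), np.float64(-96.2), np.float64(173.4)] z 0.064
red 25 ((396.0270080566406, 258.1621398925781), (1.64398992061615, 16.111101150512695), 80.53767395019531) strip [ 0.5649 -0.2226  0.058 ]
 foot ctr [ 0.5826 -0.2189  0.014 ] sides [0.0926 0.1022 0.0918] angs [np.float64(-79.1), np.float64(-170.3), np.float64(100.8)] z 0.068
red 20 ((476.0405578613281, 291.7431945800781), (1.1507929563522339, 16.27549934387207), 80.53767395019531) strip [ 0.4996 -0.3881  0.058 ]
 foot ctr [ 0.5169 -0.3845  0.014 ] sides [0.098  0.1016 0.0971] angs [np.float64(-78.4), np.float64(-170.2), np.float64(101.5)] z 0.066
[0.4947 0.3634 0.01  ]
[0.5945 0.1437 0.01  ]
```

View pics/z1.png

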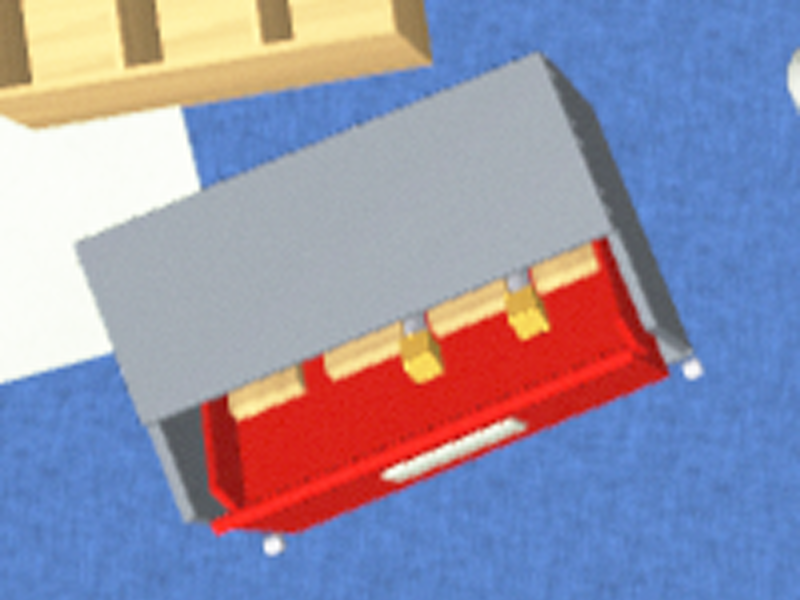

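Crop: two pins, in the middle groove (head at ~(155,238) full-frame) and the right groove (~(182,227)); the left groove is empty. The foot sizes (100x90) and pivot width check out. Now I move towards the bin.

```bash
cat >> h.py <<'E'
def go(p,yaw,o=None):
    "prints tool-frame shift (units of 40mm) and turn (rotvec tool axes) from the present pose to pos p, tool down, tool-x yaw deg"
    T=toolT(o); c,s=np.cos(np.radians(yaw)),np.sin(np.radians(yaw))
    G=np.array([[c,s,0],[s,-c,0],[0,0,-1]])
    print('pos',T[:3,3].round(4),'shift/40mm',(T[:3,:3].T@(np.array(p)-T[:3,3])/.04).round(3),'turn',R.from_matrix(T[:3,:3].T@G).as_rotvec().round(3),'| shift after turn',(G.T@(np.array(p)-T[:3,3])/.04).round(3))
E
python3 -m handwheel '[[[1,-0.59,-0.08],[0,0,0]],[[1,-0.59,-0.08],[0,0,0]],[[1,-0.59,-0.08],[0,0,0]],[[1,-0.59,-0.08],[0,0,0]],[[1,-0.59,-0.08],[0,0,0]],[[1,-0.59,-0.08],[0,0,0]],[[1,-0.59,-0.08],[0,0,0]],[[1,-0.59,-0.08],[0,0,0]],[[1,-0.59,-0.08],[0,0,0]],[[1,-0.59,-0.08],[0,0,0]]]' 0
python3 - <<'E'
from h import *
print(telemetry.get_obs()['joints'].round(3)); go([.50,.234,.28],24.4)
E
```

```text
time_s: 1.2
tool_pos: [0.4924, -0.2984, 0.2589]
eef_rot: [0.0, 0.992, 0.127, -0.0]
wrist_force: [1.4, -0.2, -0.5]
width: 0.0166
[ 0.981  0.365 -0.612  1.702  0.227  1.146 -1.01 ]
pos [ 0.4924 -0.2984  0.2589] shift/40mm [  3.536 -12.832  -0.531] turn [ 0.     0.    -0.171] | shift after turn [  5.671 -12.042  -0.527]
```

```bash
python3 -m handwheel '[[[0.26,-0.92,-0.05],[0,0,0]],[[0.26,-0.92,-0.05],[0,0,0]],[[0.26,-0.92,-0.05],[0,0,0]],[[0.26,-0.92,-0.05],[0,0,0]],[[0.26,-0.92,-0.05],[0,0,0]],[[0.26,-0.92,-0.05],[0,0,0]],[[0.26,-0.92,-0.05],[0,0,0]],[[0.26,-0.92,-0.05],[0,0,0]],[[0.26,-0.92,-0.05],[0,0,0]],[[0.26,-0.92,-0.05],[0,0,0]]]' 0
python3 -m handwheel '[[[0.26,-0.92,0],[0,0,0]],[[0.26,-0.92,0],[0,0,0]],[[0.26,-0.92,0],[0,0,0]],[[0.2,-0.8,0],[0,0,0]],[[0,0,0],[0,0,-0.057]],[[0,0,0],[0,0,-0.057]],[[0,0,0],[0,0,-0.057]],[[0,0,0],[0,0,0]],[[0,0,0],[0,0,0]],[[0,0,0],[0,0,0]]]' 0
python3 - <<'E'
from h import *
print(telemetry.get_obs()['joints'].round(3)); go([.50,.234,.28],24.4)
s=take('wrist','w1.png')
P=pts(s); im=s['image']; hsv=cv2.cvtColor(im,cv2.COLOR_RGB2HSV)
red=((hsv[...,0]<8)|(hsv[...,0]>172))&(hsv[...,1]>150)&(hsv[...,2]>60)&(s['depth']>0)
Q=P[red]; print(len(Q),np.percentile(Q[:,2],[1,50,99,99.8]).round(4))
L=Q[(Q[:,2]>.118)&(Q[:,2]<.14)]; r=cv2.minAreaRect(L[:,:2].astype(np.float32)); print('lip',len(L),r,cv2.boxPoints(r).round(4).tolist())
E
```

```text
time_s: 2.2
tool_pos: [0.4991, 0.0839, 0.2789]
eef_rot: [0.0, 0.992, 0.127, 0.0]
wrist_force: [0.3, -1.3, -0.0]
width: 0.0007
time_s: 3.2
tool_pos: [0.5014, 0.23, 0.2787]
eef_rot: [0.0, 0.978, 0.211, -0.0]
wrist_force: [0.3, -0.2, -0.7]
width: 0.0006
[ 0.236  0.365 -0.897  1.73   0.305  1.194 -1.889]
pos [0.5014 0.23   0.2787] shift/40mm [ 0.009 -0.104 -0.032] turn [ 0.     0.    -0.001] | shift after turn [ 0.009 -0.104 -0.032]
18371 [0.0451 0.0724 0.1262 0.1267]
lip 2639 ((0.5493680834770203, 0.2528766095638275), (0.008099712431430817, 0.21589529514312744), 24.75311279296875) [[0.5005000233650208, 0.3492000102996826], [0.5909000039100647, 0.15320000052452087], [0.5982000231742859, 0.15649999678134918], [0.5077999830245972, 0.35260000824928284]]
```

View pics/w1.png

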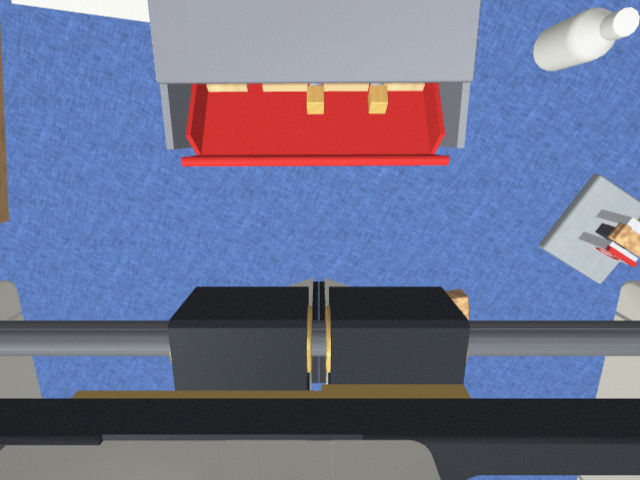

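The wrist view shows the lip (row 160, columns 182–448), the hood edge at row 82, and pin heads at (315,98) and (377,98), so exactly two pins. Lip measured at (0.549,0.253,0.126), yaw 24.75°, width 216 mm, which is consistent. I enter the gap next.

```bash
python3 - <<'E'
from h import *
go([.5767,.2655,.098],24.75)
E
python3 -m handwheel '[[[0.7,-0.05,0],[0,0,-0.006]],[[0.7,-0.05,0],[0,0,0]],[[0.7,0,0],[0,0,0]],[[0,0,0.7],[0,0,0]],[[0,0,0.7],[0,0,0]],[[0,0,0.7],[0,0,0]],[[0,0,0],[0,0,0]],[[0,0,0],[0,0,0]],[[0,0,0],[0,0,0]],[[0,0,0],[0,0,0]]]' 0
python3 - <<'E'
from h import *
go([.5767,.2655,.098],24.75)
E
```

```text
pos [0.5014 0.2301 0.2788] shift/40mm [ 2.079 -0.033  4.519] turn [ 0.    -0.    -0.007] | shift after turn [ 2.08  -0.017  4.519]
time_s: 4.25
tool_pos: [0.577, 0.2695, 0.1967]
eef_rot: [-0.0, 0.977, 0.214, 0.002]
wrist_force: [-0.1, 0.1, -0.1]
width: 0.0004
pos [0.577  0.2695 0.1967] shift/40mm [-0.057  0.087  2.468] turn [ 0.    -0.003 -0.   ] | shift after turn [-0.05   0.088  2.468]
```

```bash
python3 -m handwheel '[[[0,0,0.5],[0,0,0]],[[0,0,0.5],[0,0,0]],[[0,0,0.5],[0,0,0]],[[0,0,0.5],[0,0,0]],[[0,0,0.4],[0,0,0]],[[0,0,0],[0,0,0]],[[0,0,0],[0,0,0]],[[-0.2,0,0],[0,0,0]],[[-0.2,0,0],[0,0,0]],[[-0.2,0,0],[0,0,0]]]' 0
python3 -m handwheel '[[[-0.13,0,0],[0,0,0]],[[-0.13,0,0],[0,0,0]],[[-0.13,0,0],[0,0,0]],[[-0.13,0,0],[0,0,0]],[[-0.13,0,0],[0,0,0]],[[-0.13,0,0],[0,0,0]],[[-0.13,0,0],[0,0,0]],[[-0.13,0,0],[0,0,0]],[[-0.13,0,0],[0,0,0]],[[-0.13,0,0],[0,0,0]]]' 0
python3 - <<'E'
from h import *
X=np.array([.908,.4187,0]); p=telemetry.get_obs()['tool_pos']; print('X',(p-[.5476,.2521,0])@X)
E
```

```text
time_s: 5.25
tool_pos: [0.556, 0.2599, 0.1001]
eef_rot: [-0.001, 0.977, 0.214, 0.003]
wrist_force: [7.5, 3.7, -5.5]
width: 0.0004
time_s: 6.25
tool_pos: [0.51, 0.2384, 0.1007]
eef_rot: [-0.001, 0.977, 0.214, 0.004]
wrist_force: [6.1, 1.8, -0.9]
width: -0.0
X -0.0398722857693594
```

```bash
python3 -m handwheel '[[[-0.1,0,0],[0,0,0]],[[-0.1,0,0],[0,0,0]],[[-0.1,0,0],[0,0,0]],[[-0.05,0,0],[0,0,0]],[[-0.05,0,0],[0,0,0]],[[0,0,0],[0,0,0]],[[0,0,0],[0,0,0]],[[0,0,0],[0,0,0]],[[0,0,0],[0,0,0]],[[0,0,0],[0,0,0]]]' 0
python3 - <<'E'
from h import *
X=np.array([.908,.4187,0]); p=telemetry.get_obs()['tool_pos']; print('X',(p-[.5476,.2521,0])@X)
E
```

```text
time_s: 7.25
tool_pos: [0.5017, 0.2349, 0.1033]
eef_rot: [-0.003, 0.977, 0.214, 0.01]
wrist_force: [16.6, 7.7, -0.1]
width: 0.0004
X -0.04882145493695635
```

```bash
python3 -m handwheel '[[[0.25,0,0],[0,0,0]],[[0.25,0,0],[0,0,0]],[[0,0,-0.75],[0,0,0]],[[0,0,-0.75],[0,0,0]],[[0,0,-0.75],[0,0,0]],[[-0.25,0,-0.75],[0,0,0]],[[-0.25,0,0],[0,0,0]],[[0,0,0],[0,0,0]],[[0,0,0],[0,0,0]],[[0,0,0],[0,0,0]]]' 40
python3 - <<'E'
from h import *
go([.5017,.2349,.22],24.75)
s=take('wrist','w2.png')
P=pts(s); hsv=cv2.cvtColor(s['image'],cv2.COLOR_RGB2HSV)
X=np.array([.908,.4187,0]);Y=np.array([-.4187,.908,0]);pv=np.array([.5476,.2521,0])
m=(hsv[...,0]>20)&(hsv[...,0]<32)&(hsv[...,1]>90)&(hsv[...,2]>120)
Q=(P-pv)@np.stack([X,Y,[0,0,1]],1)
m&=(Q[...,2]>.06)&(Q[...,2]<.1)&(Q[...,0]<.05)&(Q[...,0]>-.06)
n,lab,st,c=cv2.connectedComponentsWithStats(m.astype(np.uint8))
for i in range(1,n):
    if st[i,4]>60:
        q=Q[lab==i]; print(st[i],'XY min',np.percentile(q,2,axis=0).round(4),'max',np.percentile(q,98,axis=0).round(4), hsv[lab==i].mean(0).round())
E
```

```text
time_s: 8.25
tool_pos: [0.4921, 0.2298, 0.2175]
eef_rot: [0.0, 0.977, 0.214, -0.001]
wrist_force: [-0.0, 0.6, 0.3]
width: 0.0401
pos [0.4921 0.2298 0.2175] shift/40mm [ 0.273 -0.015 -0.063] turn [-0.     0.002 -0.   ] | shift after turn [ 0.273 -0.015 -0.063]
[310 118  21  27 557] XY min [ 0.0064 -0.0068  0.0884] max [0.0245 0.0077 0.0912] [ 23. 125. 248.]
[389 118  22  28 554] XY min [ 0.0057 -0.0645  0.0886] max [ 0.0238 -0.0502  0.0914] [ 23. 123. 249.]
```

View pics/w2.png

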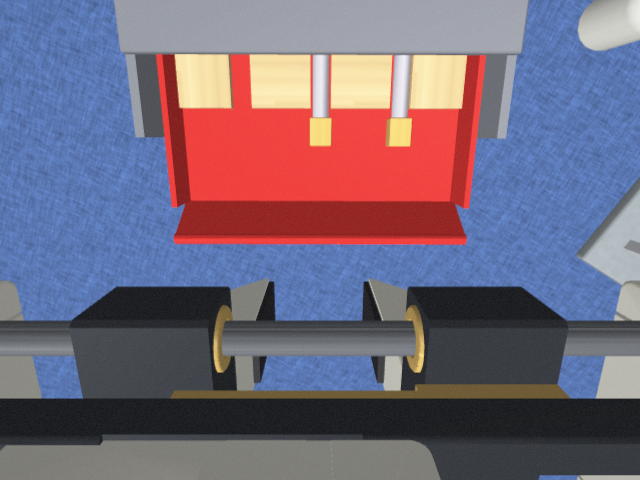

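The bin is fully forward, with pin heads at (320,131) and (398,131) on the level floor. Head tops measure ~0.0895 (expected 0.088), 58 mm apart, parallel to the housing's x. Next is the right pin.

```bash
python3 - <<'E'
from h import *
go([.5832,.2055,.076],24.75)
E
python3 -m handwheel '[[[0.6,0.5,0],[0,0,0]],[[0.6,0.5,0],[0,0,0]],[[0.6,0.5,0],[0,0,0]],[[0,0,0.6],[0,0,0]],[[0,0,0.6],[0,0,0]],[[0,0,0.6],[0,0,0]],[[0,0,0],[0,0,0]],[[0,0,0],[0,0,0]],[[0,0,0],[0,0,0]],[[0,0,0],[0,0,0]]]' 40
python3 - <<'E'
from h import *
go([.5832,.2055,.076],24.75)
E
```

```text
pos [0.4921 0.23   0.2176] shift/40mm [1.819 1.51  3.535] turn [-0.     0.002 -0.   ] | shift after turn [1.811 1.509 3.539]
time_s: 9.3
tool_pos: [0.5839, 0.2065, 0.1482]
eef_rot: [-0.0, 0.977, 0.214, 0.001]
wrist_force: [0.4, 0.3, -1.2]
width: 0.04
pos [0.5839 0.2065 0.1482] shift/40mm [-0.031  0.016  1.805] turn [ 0.    -0.002 -0.   ] | shift after turn [-0.027  0.016  1.805]
```

```bash
python3 -m handwheel '[[[-0.03,0.02,0.45],[0,0,0]],[[0,0,0.45],[0,0,0]],[[0,0,0.45],[0,0,0]],[[0,0,0.25],[0,0,0]],[[0,0,0.2],[0,0,0]],[[0,0,0],[0,0,0]],[[0,0,0],[0,0,0]],[[0,0,0],[0,0,0]],[[0,0,0],[0,0,0]],[[0,0,0],[0,0,0]]]' 40
python3 -m handwheel '[[[0,0,0],[0,0,0]],[[0,0,0],[0,0,0]],[[0,0,0],[0,0,0]],[[0,0,0],[0,0,0]],[[0,0,0],[0,0,0]],[[0,0,0],[0,0,0]],[[0,0,0],[0,0,0]],[[0,0,0],[0,0,0]],[[0,0,0],[0,0,0]],[[0,0,0],[0,0,0]]]' 0 40
python3 -m handwheel '[[[0,0,-0.06],[0,0,0]],[[-0.1,0,0],[0,0,0]],[[-0.12,0,0],[0,0,0]],[[-0.12,0,0],[0,0,0]],[[-0.12,0,0],[0,0,0]],[[-0.12,0,0],[0,0,0]],[[0,0,0],[0,0,0]],[[0,0,0],[0,0,0]],[[0,0,0],[0,0,0]],[[0,0,0],[0,0,0]]]'
python3 - <<'E'
from h import *
go([.5832,.2055,.076],24.75)
E
```

```text
time_s: 10.3
tool_pos: [0.5822, 0.2047, 0.0747]
eef_rot: [0.0, 0.977, 0.214, 0.0]
wrist_force: [0.0, 0.4, 0.3]
width: 0.0398
time_s: 11.3
tool_pos: [0.5823, 0.2047, 0.0748]
eef_rot: [0.0, 0.977, 0.214, 0.0]
wrist_force: [-0.2, 0.0, -0.2]
width: 0.0157
time_s: 12.3
tool_pos: [0.5614, 0.1952, 0.0772]
eef_rot: [-0.0, 0.977, 0.214, 0.0]
wrist_force: [0.2, -0.7, -0.8]
width: 0.0156
pos [0.5614 0.1952 0.0772] shift/40mm [ 0.603 -0.006  0.029] turn [-0. -0. -0.] | shift after turn [ 0.603 -0.006  0.029]
```

```bash
python3 -m handwheel '[[[-0.15,0,0],[0,0,0]],[[0,0,-0.4],[0,0,0]],[[0,0,-0.8],[0,0,0]],[[0,0,-0.8],[0,0,0]],[[0,0,-0.8],[0,0,0]],[[0,0,-0.4],[0,0,0]],[[0,0,0],[0,0,0.13]],[[0,0,0],[0,0,0.13]],[[0,0,0],[0,0,0.14]],[[0,0,0],[0,0,0.14]]]'
python3 - <<'E'
from h import *
print(telemetry.get_obs()['width'])
go([.50,-.07,.19],-6.3)
E
```

```text
time_s: 13.3
tool_pos: [0.5554, 0.1924, 0.2052]
eef_rot: [0.0, 0.998, -0.057, -0.0]
wrist_force: [0.2, -0.3, -0.3]
width: 0.0158
0.015828974935823484
pos [0.5554 0.1924 0.2052] shift/40mm [-0.63   6.674  0.383] turn [ 0.     0.    -0.004] | shift after turn [-0.656  6.672  0.381]
```

```bash
python3 -m handwheel '[[[-0.08,0.83,0],[0,0,0]],[[-0.08,0.83,0],[0,0,0]],[[-0.08,0.83,0],[0,0,0]],[[-0.08,0.83,0],[0,0,0]],[[-0.08,0.83,0],[0,0,0]],[[-0.08,0.83,0.1],[0,0,0]],[[-0.08,0.83,0.1],[0,0,0]],[[-0.08,0.83,0.18],[0,0,0]],[[0,0,0],[0,0,0]],[[0,0,0],[0,0,0]]]'
cat >> h.py <<'E'
def rest(s,near,fn=None):
    "red strip on the cheek top (z .058) and foot rectangle (z .014) near a point; prints mouth estimates"
    P=pts(s); hsv=cv2.cvtColor(s['image'],cv2.COLOR_RGB2HSV); ok=s['depth']>0
    nr=(np.linalg.norm(P[...,:2]-near,axis=-1)<.08)&ok
    red=((hsv[...,0]<8)|(hsv[...,0]>172))&(hsv[...,1]>150)&(hsv[...,2]>90)&nr
    st=red&(P[...,2]>.053)&(P[...,2]<.064)
    v,u=np.nonzero(st); r=cv2.minAreaRect(plane(s,u,v,.058)[:,:2].astype(np.float32)*1000)
    print('strip',len(u),[np.round(x,1) for x in r])
    ft=nr&(P[...,2]>.009)&(P[...,2]<.02)&(hsv[...,1]<110)
    n,lab,a,_=cv2.connectedComponentsWithStats(ft.astype(np.uint8)); i=1+a[1:,4].argmax(); v,u=np.nonzero(lab==i)
    r=cv2.minAreaRect(plane(s,u,v,.014)[:,:2].astype(np.float32)*1000); print('foot',[np.round(x,1) for x in r])
    rg=red&(P[...,2]>.03)&(P[...,2]<.053); q=P[rg]
    if len(q): print('ring',len(q),q.mean(0).round(4),'ext',np.ptp(q,axis=0).round(4))
def pin(s):
    "steel/brass points in hand, tool frame"
    T=toolT(); P=(pts(s)-T[:3,3])@T[:3,:3]; m=(np.abs(P[...,1])<.012)&(P[...,0]>-.03)&(P[...,0]<.09)&(P[...,2]<.005)&(P[...,2]>-.03)&(s['depth']>0)
    q=P[m&(P[...,0]>.016)]; print('shank n',len(q),'x',q[:,0].min().round(4),q[:,0].max().round(4))
    for a in np.arange(.018,.065,.01):
        k=q[(q[:,0]>a)&(q[:,0]<a+.01)]
        if len(k): print(' x %.3f y %.4f..%.4f ztop %.4f'%(a+.005,*np.percentile(k[:,1],[2,98]),np.percentile(k[:,2],5)))
E
python3 - <<'E'
from h import *
go([.50,-.07,.19],-6.3)
s=take('wrist','w3.png'); rest(s,[.6014,-.0818]); pin(s)
E
```

```text
time_s: 14.3
tool_pos: [0.5011, -0.0695, 0.1898]
eef_rot: [-0.0, 0.998, -0.055, -0.0]
wrist_force: [0.9, 0.4, -0.1]
width: 0.0153
pos [ 0.5011 -0.0695  0.1898] shift/40mm [-0.026  0.014 -0.004] turn [-0.     0.001 -0.001] | shift after turn [-0.026  0.014 -0.004]
strip 358 [array([587.5, -80.3]), array([35.7,  4.8]), np.float64(83.7)]
foot [array([605.4, -82.5]), array([89.1, 98.3]), np.float64(83.7)]
ring 36 [ 0.5851 -0.0804  0.0409] ext [0.0026 0.0204 0.0218]
shank n 3674 x 0.016 0.0677
 x 0.023 y -0.0032..0.0082 ztop -0.0121
 x 0.033 y -0.0035..0.0081 ztop -0.0115
 x 0.043 y -0.0034..0.0080 ztop -0.0111
 x 0.053 y -0.0033..0.0079 ztop -0.0105
 x 0.063 y -0.0032..0.0075 ztop -0.0098
```

View pics/w3.png

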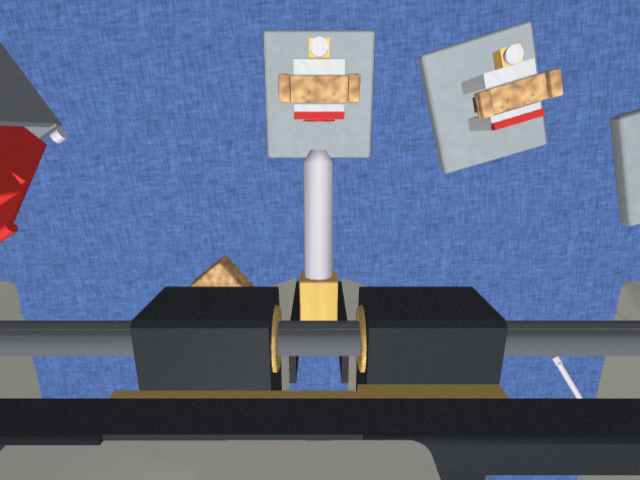

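The wrist view shows the pin well held (shank at columns 305–330, tip at row 150), with rest A's red strip at (318,116). Yaw matches, but the pin appears slightly tip-down, so I compare it with a level foot plane.

```bash
cat >> h.py <<'E'
def slopes(s,near):
    P=pts(s); ok=s['depth']>0; T=toolT(); hsv=cv2.cvtColor(s['image'],cv2.COLOR_RGB2HSV)
    Q=(P-T[:3,3])@T[:3,:3]
    def fit(m,n,deg=2):
        q=Q[m]
        for _ in range(4):
            A=np.c_[q[:,:deg],np.ones(len(q))]; k=np.linalg.lstsq(A,q[:,2],rcond=None)[0]; r=q[:,2]-A@k; q=q[abs(r)<2*r.std()+1e-5]
        print(n,len(q),k.round(4),'rms',r.std().round(5))
    fit((np.linalg.norm(P[...,:2]-near,axis=-1)<.05)&ok&(P[...,2]>.009)&(P[...,2]<.02)&(hsv[...,1]<110),'foot dz/dx,dz/dy,z')
    fit((np.linalg.norm(Q[...,:2]-[.06,0],axis=-1)<.06)&ok&(P[...,2]<.006)&(P[...,2]>-.012),'bench')
    ym=np.median(Q[(Q[...,0]>.03)&(Q[...,0]<.055)&(abs(Q[...,1])<.012)&(Q[...,2]<.005)&(Q[...,2]>-.03)&ok][:,1])
    b=ok&(abs(Q[...,1]-ym)<.0025)&(Q[...,2]<.005)&(Q[...,2]>-.03)
    fit(b&(Q[...,0]>.022)&(Q[...,0]<.057),'shank ridge dz/dx,z (ym %.4f)'%ym,1) if 0 else None
    q=Q[b&(Q[...,0]>.022)&(Q[...,0]<.057)]; k=np.polyfit(q[:,0],q[:,2],1); print('ridge y %.4f'%ym,len(q),'slope %.4f z(x=.04) %.4f'%(k[0],np.polyval(k,.04)))
    q=Q[b&(Q[...,0]<.012)&(Q[...,0]>.0)]; print('head',len(q),np.median(q[:,2]).round(4) if len(q) else '')
    sh=Q[ok&(abs(Q[...,1]-ym)<.009)&(Q[...,2]<.005)&(Q[...,2]>-.03)]
    c=[(a,np.mean(np.percentile(sh[(sh[:,0]>a)&(sh[:,0]<a+.005)][:,1],[2,98]))) for a in np.arange(.02,.055,.005)]
    print('axis yaw in tool %.4f'%np.polyfit(*zip(*c),1)[0])
E
python3 - <<'E'
from h import *
s=take('wrist'); slopes(s,[.605,-.0825])
E
```

```text
foot dz/dx,dz/dy,z 6311 [ 1.000e-04 -1.400e-03  1.768e-01] rms 0.00061
bench 4725 [ 0.0012 -0.001   0.1907] rms 0.0006
ridge y 0.0016 1125 slope 0.0509 z(x=.04) -0.0105
head 349 -0.0146
axis yaw in tool -0.0059
```

```bash
python3 -m handwheel '[[[-0.08,0,0.5],[0,0,0]],[[0,0,0.5],[0,0,0]],[[0,0,0.5],[0,0,0]],[[0,0,0.5],[0,0,0]],[[0,0,0.5],[0,0,0]],[[0,0,0.5],[0,0,0]],[[0,0,0.5],[0,0,0]],[[0,0,0.37],[0,0,0]],[[0,0,0],[0,0.051,0]],[[0,0,0],[0,0,0]]]'
python3 - <<'E'
from h import *
go([.501,-.0692,.035],-6.3)
s=take('wrist','w4.png'); rest(s,[.6054,-.0825]); slopes(s,[.605,-.0825]); pin(s)
E
```

```text
time_s: 15.4
tool_pos: [0.497, -0.067, 0.0345]
eef_rot: [0.001, 0.998, -0.053, 0.025]
wrist_force: [-0.2, -0.2, -0.3]
width: 0.0158
pos [ 0.497  -0.067   0.0345] shift/40mm [ 0.105  0.044 -0.007] turn [-0.    -0.049  0.004] | shift after turn [ 0.104  0.044 -0.012]
strip 1888 [array([587.2, -80.3]), array([36.4,  7. ]), np.float64(84.0)]
foot [array([591.1, -80.7]), array([88.3, 71.1]), np.float64(83.8)]
ring 282 [ 0.5847 -0.0799  0.0421] ext [0.0028 0.0233 0.0224]
foot dz/dx,dz/dy,z 13868 [ 0.0517 -0.0001  0.0215] rms 0.00056
bench 16779 [ 0.0485 -0.      0.0357] rms 0.00051
ridge y 0.0006 1132 slope 0.0528 z(x=.04) -0.0100
head 339 -0.0141
axis yaw in tool -0.0080
shank n 4506 x 0.016 0.09
 x 0.023 y -0.0049..0.0064 ztop -0.0118
 x 0.033 y -0.0052..0.0063 ztop -0.0111
 x 0.043 y -0.0051..0.0062 ztop -0.0106
 x 0.053 y -0.0051..0.0061 ztop -0.0102
 x 0.063 y -0.0050..0.0057 ztop -0.0095
```

View pics/w4.png

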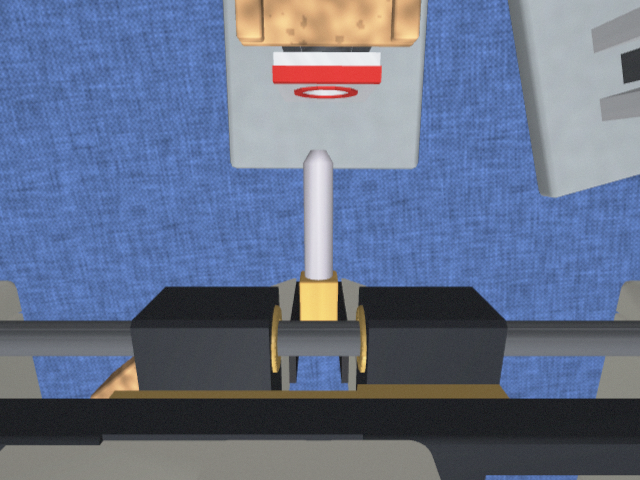

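The view shows the tip at (318,152) below the ring at (326,92), so a small lateral shift is needed. I compute it in one frame.

```bash
sed -i "s/    T=toolT(); s=snapshot(name)/    T=toolT(); s=snapshot(name); s['T']=T/; s/T=toolT(); P=(pts/T=s['T']; P=(pts/; s/ok=s\['depth'\]>0; T=toolT();/ok=s['depth']>0; T=s['T'];/" h.py
cat >> h.py <<'E'
def align(s,near,yaw):
    "offset of mouth from pin tip axis in the rest's frame: along, left, up (mm), same picture"
    T=s['T']; P=pts(s); ok=s['depth']>0; Q=(P-T[:3,3])@T[:3,:3]; hsv=cv2.cvtColor(s['image'],cv2.COLOR_RGB2HSV)
    m=ok&(abs(Q[...,1])<.014)&(Q[...,0]>.022)&(Q[...,0]<.057)&(Q[...,2]<.003)&(Q[...,2]>-.03)
    q=Q[m]; c=[]
    for a in np.arange(.022,.057,.005):
        k=q[(q[:,0]>=a)&(q[:,0]<a+.005)]; c.append((a+.0025,np.mean(np.percentile(k[:,1],[2,98])),np.percentile(k[:,2],10)+.006))
    c=np.array(c); ky=np.polyfit(c[:,0],c[:,1],1); kz=np.polyfit(c[:,0],c[:,2],1)
    W=lambda x: T[:3,3]+T[:3,:3]@[x,np.polyval(ky,x),np.polyval(kz,x)]
    b,t=W(.0135),W(.0655)
    red=((hsv[...,0]<8)|(hsv[...,0]>172))&(hsv[...,1]>150)&(hsv[...,2]>90)&ok&(np.linalg.norm(P[...,:2]-near,axis=-1)<.08)
    st=P[red&(P[...,2]>.054)]; rg=P[red&(P[...,2]<.054)&(P[...,2]>.028)]
    c_,s_=np.cos(np.radians(yaw)),np.sin(np.radians(yaw)); G=np.array([[c_,s_,0],[-s_,c_,0],[0,0,1]])
    mid=lambda a:(np.percentile(a,1,axis=0)+np.percentile(a,99,axis=0))/2
    ax=G@(t-b); print('pin base',b.round(4),'tip',t.round(4),'yaw err %.4f pitch(up) %.4f'%(ax[1]/ax[0],ax[2]/ax[0]))
    sx=np.percentile(st@G.T,2,axis=0)[0]
    print('strip left of tip axis %.1f mm'%(1e3*(mid(st@G.T)[1]-(G@t)[1])), 'mouth face along from tip %.1f'%(1e3*(sx-(G@t)[0])))
    if len(rg)>30: d=(mid(rg@G.T)-G@t)*1e3; print('ring rel tip along,left,up',d.round(1),len(rg),'ring size',np.ptp(rg@G.T,axis=0).round(4))
    return G
E
python3 - <<'E'
from h import *
s=take('wrist'); align(s,[.6054,-.0825],-6.2); print(telemetry.get_obs()['wrist_force'], s['T'][:3,3])
E
```

```text
Traceback (most recent call last):
  File "h.py", line 69, in align
    k=q[(q[:,0]>=a)&(q[:,0]<a+.005)]; c.append((a+.0025,np.mean(np.percentile(k[:,1],[2,98])),np.percentile(k[:,2],10)+.006))
                                                                ~~~~~~~~~~~~~^^^^^^^^^^^^^^^
IndexError: index -1 is out of bounds for axis 0 with size 0
```

```bash
sed -n 8,14p h.py
python3 - <<'E'
from h import *
s=take('wrist','w5.png'); print(telemetry.get_obs()['width']); print(s['T'][:3,3]); pin(s)
E
```

```text
T=toolT(); s=snapshot(name); s['T']=T
    s['W']=T@s['hand_eye'] if name=='wrist' else np.linalg.inv(s['camera_from_world'])
    s['f']=240/np.tan(np.radians(s['fov_y'])/2)
    if fn: cv2.imwrite('pics/'+fn,s['image'][:,:,::-1])
    return s
def rays(s,u,v):
    d=np.stack([(np.asarray(u,float)-s['cx'])/s['f'],-(np.asarray(v,float)-s['cy'])/s['f'],-np.ones(np.shape(u))],-1)
0.015298030026838185
[ 0.49880727 -0.06770948  0.03555878]
shank n 4775 x 0.016 0.09
 x 0.023 y -0.0046..0.0067 ztop -0.0122
 x 0.033 y -0.0049..0.0067 ztop -0.0118
 x 0.043 y -0.0048..0.0066 ztop -0.0113
 x 0.053 y -0.0048..0.0065 ztop -0.0108
 x 0.063 y -0.0047..0.0061 ztop -0.0103
```

View pics/w5.png

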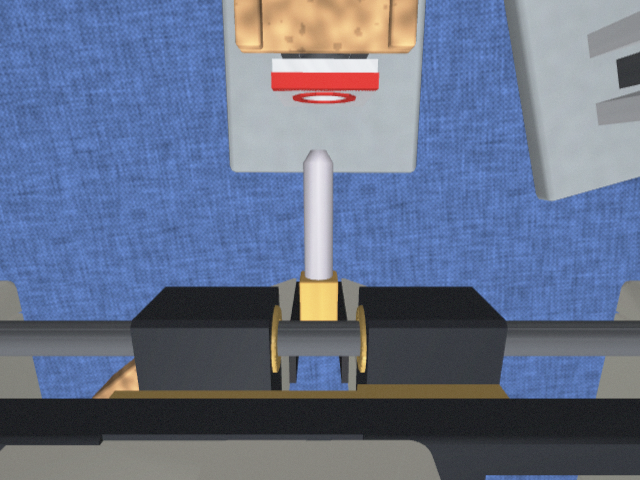

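The pin is fine; the crash was only an empty last bin in my helper (range edge). I fix that.

```bash
sed -i 's/np.arange(.022,.057,.005)/np.arange(.022,.0565,.005)/' h.py
python3 - <<'E'
from h import *
s=take('wrist'); align(s,[.6054,-.0825],-6.2); print(telemetry.get_obs()['wrist_force'], s['T'][:3,3]); slopes(s,[.605,-.0825])
E
```

```text
pin base [ 0.5123 -0.0704  0.0431] tip [ 0.5641 -0.0757  0.0429] yaw err 0.0059 pitch(up) -0.0026
strip left of tip axis -2.0 mm mouth face along from tip 21.5
ring rel tip along,left,up [21.  -2.1 -1.1] 300 ring size [0.0009 0.0235 0.0253]
[ 0.49758749 -0.1864863  -0.35104924] [ 0.49934881 -0.06798439  0.03576268]
foot dz/dx,dz/dy,z 13384 [ 0.0536 -0.0002  0.0221] rms 0.00055
bench 15980 [ 0.0509 -0.0003  0.0363] rms 0.00052
ridge y 0.0009 1125 slope 0.0513 z(x=.04) -0.0107
head 348 -0.0147
axis yaw in tool -0.0077
```

```bash
python3 -m handwheel '[[[0,0.052,0.025],[0,0,0]],[[0,0,0],[0,0,0]],[[0.1,0,0.005],[0,0,0]],[[0.1,0,0.005],[0,0,0]],[[0.1,0,0.005],[0,0,0]],[[0.1,0,0.005],[0,0,0]],[[0.1,0,0.005],[0,0,0]],[[0.1,0,0.005],[0,0,0]],[[0.1,0,0.005],[0,0,0]],[[0.1,0,0.005],[0,0,0]]]' 
python3 -m handwheel '[[[0.1,0,0.005],[0,0,0]],[[0.1,0,0.005],[0,0,0]],[[0.1,0,0.005],[0,0,0]],[[0.1,0,0.005],[0,0,0]],[[0,0,0],[0,0,0]],[[0,0,0],[0,0,0]],[[0,0,0],[0,0,0]],[[0,0,0],[0,0,0]],[[0,0,0],[0,0,0]],[[0,0,0],[0,0,0]]]'
```

```text
time_s: 16.6
tool_pos: [0.5304, -0.0739, 0.0341]
eef_rot: [0.001, 0.998, -0.054, 0.025]
wrist_force: [-0.4, 0.6, -0.8]
width: 0.0155
time_s: 17.6
tool_pos: [0.546, -0.0756, 0.0342]
eef_rot: [0.001, 0.998, -0.054, 0.025]
wrist_force: [-0.3, -0.3, -0.4]
width: 0.0157
```

```bash
python3 -m handwheel '[[[0.1,0,0.005],[0,0,0]],[[0.1,0,0.005],[0,0,0]],[[0.1,0,0.005],[0,0,0]],[[0.1,0,0.005],[0,0,0]],[[0.06,0,0.003],[0,0,0]],[[0.05,0,0.003],[0,0,0]],[[0.05,0,0.003],[0,0,0]],[[0.05,0,0.003],[0,0,0]],[[0,0,0],[0,0,0]],[[0,0,0],[0,0,0]]]'
python3 - <<'E'
from h import *
s=take('wrist','w6.png'); align(s,[.6054,-.0825],-6.2); print(s['T'][:3,3],telemetry.get_obs()['wrist_force'])
E
```

```text
time_s: 18.6
tool_pos: [0.5695, -0.0779, 0.0339]
eef_rot: [0.001, 0.998, -0.054, 0.025]
wrist_force: [-3.7, 1.9, 0.7]
width: 0.0155
pin base [ 0.5817 -0.0792  0.0596] tip [ 0.6338 -0.0849  0.0526] yaw err -0.0014 pitch(up) -0.1343
strip left of tip axis -0.4 mm mouth face along from tip -48.6
[ 0.56953211 -0.07791321  0.03385647] [-2.63376664  0.94684588  0.50469562]
```

```bash
python3 -m handwheel '[[[0.05,0,0.003],[0,0,0]],[[0.05,0,0.003],[0,0,0]],[[0.05,0,0.003],[0,0,0]],[[0,0,0],[0,0,0]],[[0,0,0],[0,0,0]],[[0,0,0],[0,0,0]],[[0,0,0],[0,0,0]],[[0,0,0],[0,0,0]],[[0,0,0],[0,0,0]],[[0,0,0],[0,0,0]]]' 
python3 -m handwheel '[[[0.04,0,0],[0,0,0]],[[0.04,0,0],[0,0,0]],[[0.04,0,0],[0,0,0]],[[0,0,0],[0,0,0]],[[0,0,0],[0,0,0]],[[0,0,0],[0,0,0]],[[0,0,0],[0,0,0]],[[0,0,0],[0,0,0]],[[0,0,0],[0,0,0]],[[0,0,0],[0,0,0]]]'
```

```text
time_s: 19.65
tool_pos: [0.5701, -0.078, 0.0335]
eef_rot: [0.002, 0.998, -0.054, 0.02]
wrist_force: [-20.8, 3.9, 18.0]
width: 0.0159
time_s: 20.65
tool_pos: [0.5705, -0.078, 0.0331]
eef_rot: [0.003, 0.998, -0.054, 0.016]
wrist_force: [-30.2, 5.4, 27.8]
width: 0.0157
```

```bash
python3 -m handwheel '[[[-0.1,0,0],[0,0,0]],[[-0.12,0,-0.01],[0,0,0]],[[0,0,0],[0,0,0]],[[0,0,0],[0,0,0]],[[0,0,0],[0,0,0]],[[0,0,0],[0,0,0]],[[0,0,0],[0,0,0]],[[0,0,0],[0,0,0]],[[0,0,0],[0,0,0]],[[0,0,0],[0,0,0]]]' 
python3 -m handwheel '[[[0,0,0],[0,0,0]],[[0,0,0],[0,0,0]],[[0,0,0],[0,0,0]],[[0,0,0],[0,0,0]],[[-0.5,0,0],[0,0,0]],[[-0.7,0,0],[0,0,0]],[[-0.7,0,0],[0,-0.051,0]],[[-0.3,0,-0.4],[0,0,0]],[[0,0,-0.5],[0,0,0]],[[0,0,0],[0,0,0]]]' 36
python3 - <<'E'
from h import *
s=take('wrist'); im=s['image']; hsv=cv2.cvtColor(im,cv2.COLOR_RGB2HSV); P=pts(s); print(s['T'][:3,3])
cv2.imwrite('pics/w7.png',im[:300,150:490,::-1].repeat(2,0).repeat(2,1))
rest(s,[.6054,-.0825])
c,s_=np.cos(np.radians(-6.2)),np.sin(np.radians(-6.2)); G=np.array([[c,s_,0],[-s_,c,0],[0,0,1]])
Q=(P-[.5854,-.0803,0])@G.T
m=(s['depth']>0)&(abs(Q[...,1])<.012)&(Q[...,2]<.055)&(Q[...,2]>.035)&(Q[...,0]<.0)&(Q[...,0]>-.05)
q=Q[m]; print('head rel mouth',len(q),np.percentile(q,[1,50,99],axis=0).round(4))
E
```

```text
time_s: 21.65
tool_pos: [0.5704, -0.0781, 0.0337]
eef_rot: [0.001, 0.998, -0.054, 0.024]
wrist_force: [-8.1, 3.2, 3.2]
width: 0.0158
time_s: 22.65
tool_pos: [0.4872, -0.0693, 0.0687]
eef_rot: [0.0, 0.999, -0.054, 0.003]
wrist_force: [1.2, 0.6, -0.4]
width: 0.0363
[ 0.48723464 -0.06932382  0.06868196]
strip 1265 [array([587.1, -80.2]), array([36.2,  6.7]), np.float64(83.2)]
foot [array([590.2, -80.7]), array([88.6, 69.3]), np.float64(83.8)]
ring 138 [ 0.5847 -0.0795  0.0471] ext [0.0033 0.0232 0.019 ]
head rel mouth 1924 [[-0.02   -0.0105  0.0392]
 [-0.0089 -0.0001  0.049 ]
 [-0.0001  0.0105  0.0537]]
```

View pics/w7.png

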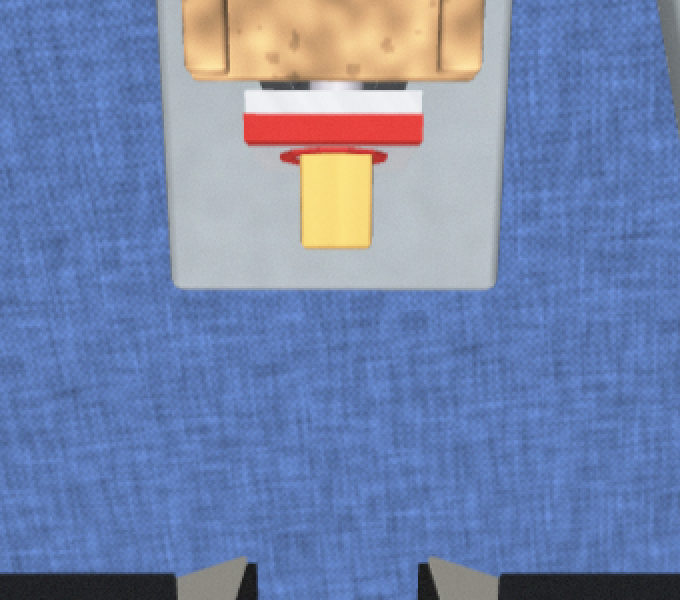

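The pin is seated: the head (rows 155–248 in the crop) touches the red ring, its rear end 20.0 mm before the mouth, and the rest has not moved. Back to the bin for the second pin.

```bash
python3 -m handwheel '[[[0,0,-0.9],[0,0,0]],[[0,0,-1],[0,0,0]],[[0,0,-1],[0,0,0]],[[0,0,-0.9],[0,0,-0.135]],[[0,-0.8,0],[0,0,-0.135]],[[0,-0.8,0],[0,0,-0.135]],[[0,-0.8,0],[0,0,-0.135]],[[0,0,0],[0,0,0]],[[0,0,0],[0,0,0]],[[0,0,0],[0,0,0]]]' 40
python3 - <<'E'
from h import *
go([.50,.232,.22],24.75)
E
```

```text
time_s: 23.7
tool_pos: [0.4699, 0.024, 0.218]
eef_rot: [0.0, 0.977, 0.213, -0.0]
wrist_force: [-1.3, -0.1, 0.0]
width: 0.0402
pos [0.4699 0.024  0.218 ] shift/40mm [ 2.849 -4.415 -0.05 ] turn [ 0.     0.    -0.003] | shift after turn [ 2.861 -4.407 -0.049]
```

```bash
python3 -m handwheel '[[[0.48,-0.73,0],[0,0,-0.003]],[[0.48,-0.73,0],[0,0,0]],[[0.48,-0.73,0],[0,0,0]],[[0.48,-0.73,0],[0,0,0]],[[0.48,-0.73,0],[0,0,0]],[[0.48,-0.73,0],[0,0,0]],[[0,0,0],[0,0,0]],[[0,0,0],[0,0,0]],[[0,0,0],[0,0,0]],[[0,0,0],[0,0,0]]]' 40
python3 - <<'E'
from h import *
s=take('wrist')
P=pts(s); hsv=cv2.cvtColor(s['image'],cv2.COLOR_RGB2HSV)
X=np.array([.908,.4187,0]);Y=np.array([-.4187,.908,0]);pv=np.array([.5476,.2521,0])
Q=(P-pv)@np.stack([X,Y,[0,0,1]],1)
m=(hsv[...,0]>20)&(hsv[...,0]<32)&(hsv[...,1]>90)&(hsv[...,2]>120)&(Q[...,2]>.06)&(Q[...,2]<.1)&(Q[...,0]<.05)&(Q[...,0]>-.06)
n,lab,st,c=cv2.connectedComponentsWithStats(m.astype(np.uint8))
for i in range(1,n):
    if st[i,4]>60:
        q=Q[lab==i]; print('XY min',np.percentile(q,2,axis=0).round(4),'max',np.percentile(q,98,axis=0).round(4))
red=((hsv[...,0]<8)|(hsv[...,0]>172))&(hsv[...,1]>150)&(s['depth']>0)
f=Q[red&(Q[...,0]>-.03)&(Q[...,0]<.03)&(abs(Q[...,1])<.09)&(Q[...,2]<.08)&(Q[...,2]>.06)]
print('floor slope',np.polyfit(f[:,0],f[:,2],1),'lip',Q[red&(Q[...,2]>.1)&(Q[...,0]<-.03)].mean(0))
go([.5596,.2581,.075],24.75)
E
```

```text
time_s: 24.7
tool_pos: [0.5009, 0.2304, 0.2181]
eef_rot: [0.001, 0.977, 0.214, -0.0]
wrist_force: [-0.1, -0.2, -0.4]
width: 0.0397
XY min [ 0.0084 -0.0065  0.088 ] max [0.0261 0.0074 0.0911]
floor slope [-0.02615326  0.07374218] lip [-0.05619672  0.00112352  0.10543946]
pos [0.5008 0.2307 0.2182] shift/40mm [ 1.624 -0.011  3.58 ] turn [ 0.001  0.    -0.   ] | shift after turn [ 1.622 -0.008  3.58 ]
```

```bash
python3 -m handwheel '[[[0.55,0,0],[0,0,0]],[[0.55,0,0],[0,0,0]],[[0.55,0,0],[0,0,0]],[[0,0,0.6],[0,0,0]],[[0,0,0.6],[0,0,0]],[[0,0,0.6],[0,0,0]],[[0,0,0],[0,0,0]],[[0,0,0],[0,0,0]],[[0,0,0],[0,0,0]],[[0,0,0],[0,0,0]]]' 40
python3 - <<'E'
from h import *
go([.5608,.2586,.075],24.75)
E
```

```text
time_s: 25.75
tool_pos: [0.5612, 0.2607, 0.1481]
eef_rot: [-0.0, 0.976, 0.216, 0.001]
wrist_force: [0.6, -0.5, -0.2]
width: 0.0403
pos [0.5612 0.2607 0.1481] shift/40mm [-0.036  0.044  1.827] turn [ 0.    -0.003  0.002] | shift after turn [-0.031  0.045  1.827]
```

```bash
python3 -m handwheel '[[[-0.02,0.03,0.45],[0,0,0]],[[0,0,0.45],[0,0,0]],[[0,0,0.45],[0,0,0]],[[0,0,0.25],[0,0,0]],[[0,0,0.2],[0,0,0]],[[0,0,0],[0,0,0]],[[0,0,0],[0,0,0]],[[0,0,0],[0,0,0]],[[0,0,0],[0,0,0]],[[0,0,0],[0,0,0]]]' 40
python3 -m handwheel '[[[0,0,0],[0,0,0]],[[0,0,0],[0,0,0]],[[0,0,0],[0,0,0]],[[0,0,0],[0,0,0]],[[0,0,0],[0,0,0]],[[0,0,0],[0,0,0]],[[0,0,0],[0,0,0]],[[0,0,0],[0,0,0]],[[0,0,0],[0,0,0]],[[0,0,0],[0,0,0]]]' 0 45
python3 -m handwheel '[[[0,0,-0.06],[0,0,0]],[[-0.1,0,0],[0,0,0]],[[-0.14,0,0],[0,0,0]],[[-0.14,0,0],[0,0,0]],[[-0.14,0,0],[0,0,0]],[[-0.14,0,0],[0,0,0]],[[-0.1,0,0],[0,0,0]],[[0,0,0],[0,0,0]],[[0,0,0],[0,0,0]],[[0,0,0],[0,0,0]]]'
python3 - <<'E'
from h import *
go([.50,.23,.21],24.75)
E
```

```text
time_s: 26.75
tool_pos: [0.56, 0.259, 0.0745]
eef_rot: [-0.0, 0.976, 0.216, 0.0]
wrist_force: [-0.5, 1.2, 1.1]
width: 0.0396
time_s: 27.75
tool_pos: [0.56, 0.2589, 0.0744]
eef_rot: [0.0, 0.976, 0.216, -0.0]
wrist_force: [-0.9, -0.2, 0.6]
width: 0.0156
time_s: 28.75
tool_pos: [0.5327, 0.2462, 0.0769]
eef_rot: [-0.0, 0.976, 0.216, 0.0]
wrist_force: [0.4, 0.3, -0.6]
width: 0.0158
pos [0.5327 0.2462 0.0769] shift/40mm [-0.911  0.024 -3.328] turn [-0.    -0.     0.003] | shift after turn [-0.913  0.026 -3.327]
```

```bash
python3 -m handwheel '[[[0,0,-0.4],[0,0,0]],[[0,0,-0.8],[0,0,0]],[[0,0,-0.8],[0,0,0]],[[0,0,-0.8],[0,0,0]],[[0,0,-0.4],[0,0,0]],[[0,0,0],[0,0,0.125]],[[0,0,0],[0,0,0.125]],[[0,0,0],[0,0,0]],[[0,0,0],[0,0,0]],[[0,0,0],[0,0,0]]]'
python3 - <<'E'
from h import *
print(telemetry.get_obs()['width'])
go([.483,-.238,.19],10.4)
s=take('wrist'); pin(s)
E
```

```text
time_s: 29.75
tool_pos: [0.5322, 0.2462, 0.2046]
eef_rot: [0.0, 0.996, 0.094, -0.0]
wrist_force: [-0.0, -1.2, -0.9]
width: 0.0155
0.015477475303950682
pos [0.5322 0.2462 0.2046] shift/40mm [-3.464 11.663  0.367] turn [-0.     0.     0.006] | shift after turn [-3.395 11.683  0.365]
shank n 3562 x 0.016 0.0672
 x 0.023 y -0.0044..0.0070 ztop -0.0117
 x 0.033 y -0.0043..0.0069 ztop -0.0108
 x 0.043 y -0.0047..0.0068 ztop -0.0099
 x 0.053 y -0.0046..0.0067 ztop -0.0091
 x 0.063 y -0.0042..0.0063 ztop -0.0081
```

```bash
python3 -m handwheel '[[[-0.26,0.9,0],[0,0,0.006]],[[-0.26,0.9,0],[0,0,0]],[[-0.26,0.9,0],[0,0,0]],[[-0.26,0.9,0],[0,0,0]],[[-0.26,0.9,0],[0,0,0]],[[-0.26,0.9,0],[0,0,0]],[[-0.26,0.9,0],[0,0,0]],[[-0.26,0.9,0],[0,0,0]],[[-0.26,0.9,0],[0,0,0]],[[-0.26,0.9,0],[0,0,0]]]'
python3 -m handwheel '[[[-0.26,0.9,0.1],[0,0,0]],[[-0.26,0.9,0.1],[0,0,0]],[[-0.26,0.9,0.1],[0,0,0]],[[0,0,0],[0,0,0]],[[0,0,0],[0,0,0]],[[0,0,0],[0,0,0]],[[0,0,0],[0,0,0]],[[0,0,0],[0,0,0]],[[0,0,0],[0,0,0]],[[0,0,0],[0,0,0]]]'
python3 - <<'E'
from h import *
go([.483,-.238,.19],10.4)
s=take('wrist','w8.png'); rest(s,[.5866,-.22]); pin(s); slopes(s,[.5866,-.22])
E
```

```text
time_s: 30.8
tool_pos: [0.494, -0.1281, 0.2048]
eef_rot: [-0.0, 0.996, 0.09, 0.0]
wrist_force: [0.3, -1.0, -0.7]
width: 0.0153
time_s: 31.8
tool_pos: [0.483, -0.2381, 0.1929]
eef_rot: [0.0, 0.996, 0.09, 0.0]
wrist_force: [-0.6, 0.6, -0.4]
width: 0.0153
pos [ 0.483  -0.2381  0.1929] shift/40mm [ 0.001 -0.002  0.073] turn [ 0.    -0.    -0.002] | shift after turn [ 0.001 -0.002  0.073]
strip 218 [array([ 541.8, -215.8]), array([ 3.7, 35.4]), np.float64(10.3)]
foot [array([ 560. , -213.2]), array([97.8, 89. ]), np.float64(10.3)]
shank n 3583 x 0.016 0.0673
 x 0.023 y -0.0044..0.0070 ztop -0.0117
 x 0.033 y -0.0048..0.0069 ztop -0.0109
 x 0.043 y -0.0047..0.0068 ztop -0.0099
 x 0.053 y -0.0046..0.0067 ztop -0.0091
 x 0.063 y -0.0042..0.0063 ztop -0.0081
foot dz/dx,dz/dy,z 3947 [0.0028 0.0017 0.1792] rms 0.00064
bench 3163 [ 0.0005 -0.0007  0.1934] rms 0.0006
ridge y 0.0011 1121 slope 0.0916 z(x=.04) -0.0093
head 351 -0.0147
axis yaw in tool -0.0071
```

View pics/w8.png

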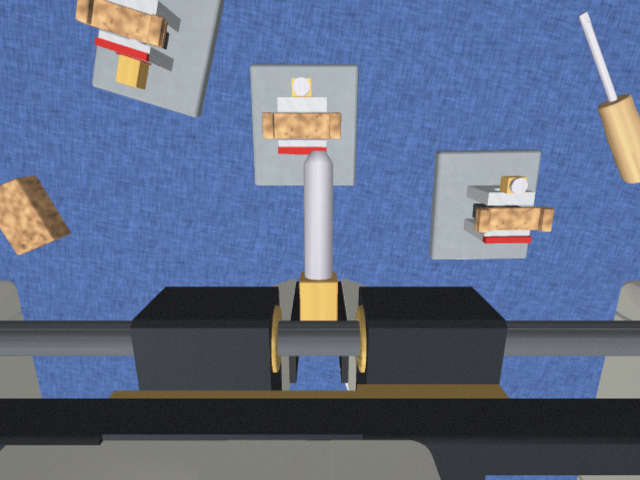

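Rest B was knocked: it now sits at (0.560,-0.213), yaw 10.3°, while the earlier estimate was (0.587,-0.220). In view its strip is at (302,151). The pin is 0.09 rad tip-down, so I compensate.

```bash
python3 -m handwheel '[[[-0.62,-0.3,0],[0,0,0]],[[0,0,0.5],[0,0,0]],[[0,0,0.6],[0,0,0]],[[0,0,0.6],[0,0,0]],[[0,0,0.6],[0,0,0]],[[0,0,0.6],[0,0,0]],[[0,0,0.6],[0,0,0]],[[0,0,0.43],[0,0,0]],[[0,0,0],[0,0.091,0]],[[0,0,0],[0,0,0]]]' 
python3 -m handwheel '[[[0,0,0],[0,0,0]],[[0,0,0],[0,0,0]],[[0,0,0],[0,0,0]],[[0,0,0],[0,0,0]],[[0,0,0],[0,0,0]],[[0,0,0],[0,0,0]],[[0,0,0],[0,0,0]],[[0,0,0],[0,0,0]],[[0,0,0],[0,0,0]],[[0,0,0],[0,0,0]]]'
python3 - <<'E'
from h import *
s=take('wrist','w9.png'); align(s,[.56,-.2132],10.3); rest(s,[.56,-.2132]); print(s['T'][:3,3])
E
```

```text
time_s: 32.85
tool_pos: [0.4531, -0.2311, 0.0342]
eef_rot: [-0.005, 0.995, 0.088, 0.044]
wrist_force: [-1.1, 0.8, -0.5]
width: 0.0153
time_s: 33.85
tool_pos: [0.4562, -0.2311, 0.0356]
eef_rot: [-0.004, 0.995, 0.089, 0.045]
wrist_force: [0.5, 0.0, -0.3]
width: 0.0156
pin base [ 0.4691 -0.23    0.043 ] tip [ 0.5204 -0.2205  0.0432] yaw err 0.0040 pitch(up) 0.0047
strip left of tip axis 0.4 mm mouth face along from tip 19.8
ring rel tip along,left,up [19.3  0.5 -1. ] 314 ring size [0.0009 0.0235 0.0233]
strip 1690 [array([ 541.6, -216.2]), array([ 7. , 36.4]), np.float64(10.3)]
foot [array([ 549.1, -214.9]), array([78.3, 88.4]), np.float64(10.3)]
ring 286 [ 0.5393 -0.2165  0.0427] ext [0.0043 0.0231 0.0223]
[ 0.45623833 -0.23111135  0.03560155]
```

```bash
python3 -m handwheel '[[[0,-0.012,0.025],[0,0,0]],[[0,0,0],[0,0,0]],[[0.1,0,0.009],[0,0,0]],[[0.1,0,0.009],[0,0,0]],[[0.1,0,0.009],[0,0,0]],[[0.1,0,0.009],[0,0,0]],[[0.1,0,0.009],[0,0,0]],[[0.1,0,0.009],[0,0,0]],[[0.1,0,0.009],[0,0,0]],[[0.1,0,0.009],[0,0,0]]]' 
python3 -m handwheel '[[[0.1,0,0.009],[0,0,0]],[[0.1,0,0.009],[0,0,0]],[[0.1,0,0.009],[0,0,0]],[[0.1,0,0.009],[0,0,0]],[[0,0,0],[0,0,0]],[[0,0,0],[0,0,0]],[[0,0,0],[0,0,0]],[[0,0,0],[0,0,0]],[[0,0,0],[0,0,0]],[[0,0,0],[0,0,0]]]'
```

```text
time_s: 34.9
tool_pos: [0.4882, -0.2248, 0.0346]
eef_rot: [-0.004, 0.995, 0.089, 0.045]
wrist_force: [0.3, -0.3, -2.1]
width: 0.0152
time_s: 35.9
tool_pos: [0.5036, -0.2221, 0.0347]
eef_rot: [-0.004, 0.995, 0.089, 0.045]
wrist_force: [0.0, 0.2, -1.0]
width: 0.0153
```

```bash
python3 -m handwheel '[[[0.1,0,0.009],[0,0,0]],[[0.1,0,0.009],[0,0,0]],[[0.1,0,0.009],[0,0,0]],[[0.1,0,0.009],[0,0,0]],[[0.06,0,0.005],[0,0,0]],[[0.05,0,0.005],[0,0,0]],[[0.05,0,0.005],[0,0,0]],[[0.05,0,0.005],[0,0,0]],[[0,0,0],[0,0,0]],[[0,0,0],[0,0,0]]]' 
python3 -m handwheel '[[[0.05,0,0.005],[0,0,0]],[[0.05,0,0.005],[0,0,0]],[[0.04,0,0.003],[0,0,0]],[[0,0,0],[0,0,0]],[[0,0,0],[0,0,0]],[[0,0,0],[0,0,0]],[[0,0,0],[0,0,0]],[[0,0,0],[0,0,0]],[[0,0,0],[0,0,0]],[[0,0,0],[0,0,0]]]'
```

```text
time_s: 36.9
tool_pos: [0.5256, -0.218, 0.0339]
eef_rot: [-0.004, 0.995, 0.089, 0.043]
wrist_force: [-5.2, -1.1, -0.7]
width: 0.0153
time_s: 37.9
tool_pos: [0.5257, -0.218, 0.0334]
eef_rot: [-0.004, 0.995, 0.088, 0.038]
wrist_force: [-20.3, -1.3, 14.5]
width: 0.0156
```

```bash
python3 -m handwheel '[[[-0.15,0,-0.01],[0,0,0]],[[0,0,0],[0,0,0]],[[0,0,0],[0,0,0]],[[0,0,0],[0,0,0]],[[0,0,0],[0,0,0]],[[0,0,0],[0,0,0]],[[0,0,0],[0,0,0]],[[0,0,0],[0,0,0]],[[0,0,0],[0,0,0]],[[0,0,0],[0,0,0]]]' 
python3 -m handwheel '[[[0,0,0],[0,0,0]],[[0,0,0],[0,0,0]],[[0,0,0],[0,0,0]],[[0,0,0],[0,0,0]],[[-0.5,0,0],[0,0,0]],[[-0.7,0,0],[0,0,0]],[[-0.7,0,0],[0,-0.091,0]],[[-0.3,0,-0.4],[0,0,0]],[[0,0,-0.5],[0,0,0]],[[0,0,0],[0,0,0]]]' 36
python3 - <<'E'
from h import *
s=take('wrist'); im=s['image']; P=pts(s)
cv2.imwrite('pics/w10.png',im[:300,150:490,::-1].repeat(2,0).repeat(2,1))
rest(s,[.56,-.2132])
c,s_=np.cos(np.radians(10.3)),np.sin(np.radians(10.3)); G=np.array([[c,s_,0],[-s_,c,0],[0,0,1]])
Q=(P-[.5400,-.2166,0])@G.T
q=Q[(s['depth']>0)&(abs(Q[...,1])<.012)&(Q[...,2]<.055)&(Q[...,2]>.035)&(Q[...,0]<.0)&(Q[...,0]>-.05)]; print('head rel mouth',len(q),np.percentile(q,[1,50,99],axis=0).round(4))
E
```

```text
time_s: 38.9
tool_pos: [0.5256, -0.2181, 0.034]
eef_rot: [-0.004, 0.995, 0.089, 0.043]
wrist_force: [-6.9, -1.6, 2.2]
width: 0.0157
time_s: 39.9
tool_pos: [0.4434, -0.2342, 0.0659]
eef_rot: [0.001, 0.996, 0.089, 0.002]
wrist_force: [0.7, -0.5, -0.0]
width: 0.0356
strip 1278 [array([ 541.8, -216.2]), array([ 6.3, 36.3]), np.float64(10.3)]
foot [array([ 544.5, -215.7]), array([68.4, 88.6]), np.float64(10.3)]
ring 142 [ 0.5392 -0.2161  0.0469] ext [0.0044 0.0232 0.0197]
head rel mouth 1982 [[-0.02   -0.0103  0.0366]
 [-0.0091 -0.0001  0.0489]
 [-0.0001  0.0104  0.0541]]
```

View pics/w10.png

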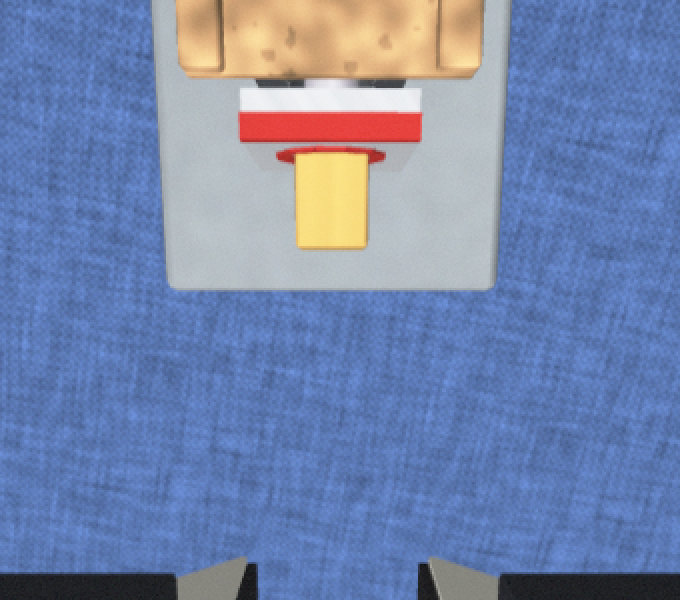

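Pin 2 is seated too: its head rear is 20.0 mm before the mouth, touching the ring, and the rest is unmoved. Now I close the bin.

```bash
python3 -m handwheel '[[[0,0,-0.9],[0,0,0]],[[0,0,-1],[0,0,0]],[[0,0,-1],[0,0,0]],[[0,0,-0.9],[0,0,-0.08]],[[0,-0.8,0],[0,0,-0.085]],[[0,-0.8,0],[0,0,-0.085]],[[0,-0.8,0],[0,0,0]],[[0,-0.8,0],[0,0,0]],[[0,-0.8,0],[0,0,0]],[[0,-0.8,0],[0,0,0]]]' 0
python3 - <<'E'
from h import *
go([.4613,.2123,.09],24.75)
E
```

```text
time_s: 40.95
tool_pos: [0.3685, -0.0546, 0.2152]
eef_rot: [-0.0, 0.977, 0.213, 0.0]
wrist_force: [1.0, -0.2, 0.5]
width: 0.0008
pos [ 0.3685 -0.0546  0.2152] shift/40mm [ 4.885 -5.102  3.131] turn [-0.    -0.    -0.003] | shift after turn [ 4.9   -5.089  3.129]
```

```bash
python3 -m handwheel '[[[0.7,-0.73,0],[0,0,-0.003]],[[0.7,-0.73,0],[0,0,0]],[[0.7,-0.73,0],[0,0,0]],[[0.7,-0.73,0],[0,0,0]],[[0.7,-0.73,0],[0,0,0]],[[0.7,-0.73,0],[0,0,0]],[[0.7,-0.71,0],[0,0,0]],[[0,0,0.3],[0,0,0]],[[0,0,0],[0,0,0]],[[0,0,0],[0,0,0]]]' 0
python3 - <<'E'
from h import *
go([.4613,.2123,.09],24.75)
E
```

```text
time_s: 41.95
tool_pos: [0.4612, 0.2101, 0.2027]
eef_rot: [0.0, 0.977, 0.214, -0.001]
wrist_force: [-0.9, -0.2, 0.1]
width: 0.0002
pos [0.4612 0.2101 0.2027] shift/40mm [ 0.032 -0.05   2.818] turn [ 0.     0.002 -0.   ] | shift after turn [ 0.026 -0.049  2.818]
```

```bash
python3 -m handwheel '[[[0,-0.05,0.6],[0,0,0]],[[0,0,0.6],[0,0,0]],[[0,0,0.6],[0,0,0]],[[0,0,0.6],[0,0,0]],[[0,0,0.4],[0,0,0]],[[0,0,0],[0,0,0]],[[0,0,0],[0,0,0]],[[0.12,0,0],[0,0,0]],[[0.12,0,0],[0,0,0]],[[0.12,0,0],[0,0,0]]]' 0
python3 -m handwheel '[[[0.12,0,0],[0,0,0]],[[0.12,0,0],[0,0,0]],[[0.12,0,0],[0,0,0]],[[0.12,0,0],[0,0,0]],[[0.12,0,0],[0,0,0]],[[0.12,0,0],[0,0,0]],[[0.12,0,0],[0,0,0]],[[0.12,0,0],[0,0,0]],[[0.12,0,0],[0,0,0]],[[0.12,0,0],[0,0,0]]]' 0
python3 - <<'E'
from h import *
X=np.array([.908,.4187,0]); p=telemetry.get_obs()['tool_pos']; print('X',(p-[.5476,.2521,0])@X,p)
E
```

```text
time_s: 42.95
tool_pos: [0.4753, 0.2194, 0.0925]
eef_rot: [-0.0, 0.977, 0.214, 0.001]
wrist_force: [0.1, 0.4, 0.1]
width: 0.0005
time_s: 43.95
tool_pos: [0.5182, 0.2392, 0.0916]
eef_rot: [-0.0, 0.977, 0.214, 0.0]
wrist_force: [-3.1, -1.9, 2.5]
width: 0.0003
X -0.032112779934911136 [0.5181746  0.23921603 0.09163032]
```

```bash
python3 -m handwheel '[[[0.1,0,0],[0,0,0]],[[0.1,0,0],[0,0,0]],[[0.1,0,0],[0,0,0]],[[0.08,0,0],[0,0,0]],[[0.06,0,0],[0,0,0]],[[0.05,0,0],[0,0,0]],[[0.05,0,0],[0,0,0]],[[0,0,0],[0,0,0]],[[0,0,0],[0,0,0]],[[0,0,0],[0,0,0]]]' 0
python3 -m handwheel '[[[0.05,0,0],[0,0,0]],[[0.05,0,0],[0,0,0]],[[0.05,0,0],[0,0,0]],[[0,0,0],[0,0,0]],[[0,0,0],[0,0,0]],[[0,0,0],[0,0,0]],[[0,0,0],[0,0,0]],[[0,0,0],[0,0,0]],[[0,0,0],[0,0,0]],[[0,0,0],[0,0,0]]]' 0
python3 - <<'E'
from h import *
X=np.array([.908,.4187,0]); p=telemetry.get_obs()['tool_pos']; print('X',(p-[.5476,.2521,0])@X,p)
E
```

```text
time_s: 44.95
tool_pos: [0.5376, 0.2481, 0.0917]
eef_rot: [-0.0, 0.977, 0.214, 0.0]
wrist_force: [-0.3, 0.3, -0.1]
width: 0.0006
time_s: 45.95
tool_pos: [0.5382, 0.2483, 0.0911]
eef_rot: [0.002, 0.977, 0.214, -0.004]
wrist_force: [-14.4, -7.6, 11.5]
width: 0.0002
X -0.010101140580638242 [0.53821093 0.24833629 0.09106416]
```

The force rises at X = -10 mm, as predicted for shut. I back off and check everything.

```bash
python3 -m handwheel '[[[-0.5,0,0],[0,0,0]],[[-0.8,0,0],[0,0,0]],[[-0.5,0,-0.5],[0,0,0]],[[0,0,-0.8],[0,0,0]],[[0,0,-0.8],[0,0,0]],[[0,0,-0.8],[0,0,0]],[[0,0,-0.8],[0,0,0]],[[0,0,0],[0,0,0]],[[0,0,0],[0,0,0]],[[0,0,0],[0,0,0]]]' 0
python3 - <<'E'
from h import *
s=take('wrist'); P=pts(s); hsv=cv2.cvtColor(s['image'],cv2.COLOR_RGB2HSV)
red=((hsv[...,0]<8)|(hsv[...,0]>172))&(hsv[...,1]>150)&(hsv[...,2]>60)&(s['depth']>0)
Q=P[red]; L=Q[(Q[:,2]>.118)&(Q[:,2]<.14)]; print('lip',cv2.minAreaRect(L[:,:2].astype(np.float32)),np.percentile(Q[:,2],99.8),telemetry.get_obs()['tool_pos'])
t=take('top'); im=t['image']; a=im[80:400,0:640,::-1]; cv2.imwrite('pics/t2.png',cv2.resize(a,(800,400)))
E
```

```text
time_s: 46.95
tool_pos: [0.4769, 0.2198, 0.2386]
eef_rot: [0.0, 0.977, 0.214, -0.001]
wrist_force: [-0.6, -0.2, 0.2]
width: 0.0003
lip ((0.5491030812263489, 0.25334686040878296), (0.007956353947520256, 0.21645279228687286), 24.611940383911133) 0.12672357618030247 [0.47670915 0.21984674 0.23834704]
```

View pics/t2.png

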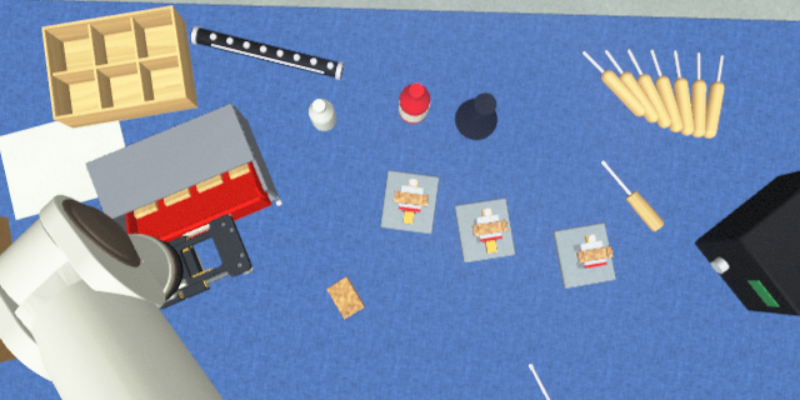

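The bin is shut and empty, with the lip within 0.6 mm of its starting place. Pins sit in the left and middle rests at (408,215) and (490,243), and the other objects look unmoved.

```bash
python3 -c "
from h import *
workorder.hand_in(); print(telemetry.get_obs()['time_s'])"
```

```text
the job is handed in; nothing more can be done
the job is handed in; nothing more can be done
```

The job is handed in, at about 47 s on the robot's clock. It reports no verdict.

**What I did:** I tilted the bin forward, took out the two pins that were there (middle and right grooves) and pushed them into rests A and B from the red-ringed side. Then I tilted the empty bin back. Rest B had been knocked about 27 mm aside during the run, so I measured it again before inserting its pin.

**Last checks:**
- **Pins:** after release, both heads sat flush on the red ring, each with its rear end 20.0 mm before the hole's mouth, as a 20 mm head should.
- **Bin:** the lip is within 0.6 mm of where it started, and the push ended at a firm stop. The robot is clear of everything.
- **Other objects:** the bottles, bell, screwdrivers and cork block look unmoved in the last top picture. I judged that by eye and did not measure it.

**What disagreed or went wrong:**
- The floor slope showed the tilted bin at about 0.57 rad rather than 0.6, still above the 0.5 needed.
- The top camera and the wrist camera differed by about 4 mm on rest A, so I aligned pin and hole within a single wrist picture.
- The pins were held 0.05 and 0.09 rad tip-down, which I corrected by tilting the tool.
- Seating overshot the 3 to 8 N needed. The wrist force reached about 41 N on the first pin and 25 N on the second, against the 120 N limit, and neither rest shifted.

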